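Tip the hinged mirror with a horn spatula until the camera sees the carved seal

TASK

Take the horn spatula by its handle, slide its blade under the free edge of the hinged mirror and raise the mirror until the seal carved on the upright boxwood block appears, by reflection, in the middle of the mirror as seen by the small camera behind the lens on the swing arm. Finish holding it at that angle: the gripper still grips the spatula, which is clear of the table and alone carries the mirror. Do not touch the mirror with the hand, do not shift the block, and leave the other things where they are.

Things in the scene. Friction and masses are not known exactly. Their poses are not given: they have to be found in the camera images.
- spatula: One-piece dark horn spatula, 205 mm long, 70 g, lying on the table. Its x axis runs along it towards the blade, z up. Origin on the underside (table level), on the centre line. Handle: a bar 115 mm long (x -85 to +30), 18 mm wide, 24 mm tall. Blade: flat, 36 mm wide, 3 mm thick, from x +30 to its straight front edge at x +120. The undersides of handle and blade are one flat plane (z 0).
- spatula_grip (a point): middle of the handle, 25 mm behind the spatula origin, 12 mm above its underside; axes as the spatula
- spatula_tip (a point): middle of the blade's front edge, 120 mm ahead of the spatula origin, 1.5 mm above its underside
- spatula_heel (a point): rear end of the handle, at the underside, 85 mm behind the spatula origin
- stand: Fixed wooden stand. Origin on the table below the middle of the mirror's hinge; x level, from the hinge away from the mirror (to the block), y along the hinge. Under the mirror (x -100 to +20 mm) only two side rails, 12 mm tall, leave an opening 78 mm wide, 12 mm high over bare table, open to -x. Past the hinge a slab 10 mm thick (x +20 to +190) bears the block. No part is over 24 mm high.
- mirror: Brass-framed mirror plate, 100 (x) x 90 x 6 mm, about 120 g, face up, freely hinged. Origin on the hinge axis, 15 mm above the stand's origin; plate runs to its free edge at x -100 mm (robot's side); z is the face normal. At rest level, axes as the stand, underside 12 mm up. Lifting the free edge tilts z towards the stand's +x (0 to 1.25 rad); falls back by its weight if let go.
- mirror_center (a point): middle of the mirror face: 50 mm from the hinge towards the free edge, 3.5 mm above the plate's mid-plane; moves with the mirror
- mirror_edge (a point): middle of the free edge, at the plate's underside
- camera_arm: Fixed iron post (14 mm thick, 350 mm high, round foot 64 mm, at x +80, y +190 mm from this origin) with a jointed arm over the stand, bearing a brass-rimmed lens 54 mm across with a small black camera behind it. Origin on the table below the lens, axes as the stand.
- camera_eye (a point): centre of the lens, the camera's viewing point, 300 mm above the table, always over the stand's centre line
- block: Boxwood carving block standing upright on the stand's slab, 35 mm thick (x), 110 mm wide, 150 mm tall, 0.5 kg, loose. Origin at the centre of its underside; its -x face looks to the mirror.
- seal (a point): centre of the round carved seal (38 mm across, an eight-rayed star in a ring) on the block's mirror-side face, midway across its width, 125 mm above the block's foot (135 mm above the table): the mark to be shown to the camera
- burnisher: brass burnisher with a turned rosewood grip, about 190 mm long, 22 mm thick, lying flat; no blade; bystander
- tray: small open copper tray, 130 x 90 x 18 mm; bystander
- baren: round flat printing pad, 124 mm across, 18 mm high; bystander
- whetstone: grey whetstone, 190 x 65 x 25 mm; bystander
- bowl: ceramic bowl, 100 mm across, 45 mm high; bystander
- brush: small brush lying down; bystander
- offcut: boxwood offcut, 70 x 45 x 22 mm; bystander

How it is judged:
At the end, for the whole second after the job is handed in: Spatula gripped, all clear of the table (6 mm), blade under the mirror and alone carrying it, still, at the tilt whose normal halves the angle lens - mirror middle - seal, within 0.05 rad. Robot not touching the mirror; block within 15 mm, other loose things within 30 mm of their starts (((x of camera_eye in the frame of stand below 0.015 m and ((x of seal in the frame of stand below 0.061 m and angle between mirror's own z axis and vertical between 0.42 and 0.57 rad) or (x of seal in the frame of stand between 0.0609 and 0.076 m and angle between mirror's own z axis and vertical between 0.457 and 0.607 rad) or (x of seal in the frame of stand between 0.0759 and 0.091 m and angle between mirror's own z axis and vertical between 0.488 and 0.638 rad) or (x of seal in the frame of stand between 0.0909 and 0.106 m and angle between mirror's own z axis and vertical between 0.515 and 0.665 rad) or (x of seal in the frame of stand above 0.1059 m and angle between mirror's own z axis and vertical between 0.538 and 0.688 rad))) or (x of camera_eye in the frame of stand between 0.0149 and 0.03 m and ((x of seal in the frame of stand below 0.061 m and angle between mirror's own z axis and vertical between 0.448 and 0.598 rad) or (x of seal in the frame of stand between 0.0609 and 0.076 m and angle between mirror's own z axis and vertical between 0.485 and 0.635 rad) or (x of seal in the frame of stand between 0.0759 and 0.091 m and angle between mirror's own z axis and vertical between 0.516 and 0.666 rad) or (x of seal in the frame of stand between 0.0909 and 0.106 m and angle between mirror's own z axis and vertical between 0.543 and 0.693 rad) or (x of seal in the frame of stand above 0.1059 m and angle between mirror's own z axis and vertical between 0.567 and 0.717 rad))) or (x of camera_eye in the frame of stand between 0.0299 and 0.045 m and ((x of seal in the frame of stand below 0.061 m and angle between mirror's own z axis and vertical between 0.475 and 0.625 rad) or (x of seal in the frame of stand between 0.0609 and 0.076 m and angle between mirror's own z axis and vertical between 0.512 and 0.662 rad) or (x of seal in the frame of stand between 0.0759 and 0.091 m and angle between mirror's own z axis and vertical between 0.544 and 0.694 rad) or (x of seal in the frame of stand between 0.0909 and 0.106 m and angle between mirror's own z axis and vertical between 0.571 and 0.721 rad) or (x of seal in the frame of stand above 0.1059 m and angle between mirror's own z axis and vertical between 0.595 and 0.745 rad))) or (x of camera_eye in the frame of stand between 0.0449 and 0.06 m and ((x of seal in the frame of stand below 0.061 m and angle between mirror's own z axis and vertical between 0.502 and 0.652 rad) or (x of seal in the frame of stand between 0.0609 and 0.076 m and angle between mirror's own z axis and vertical between 0.539 and 0.689 rad) or (x of seal in the frame of stand between 0.0759 and 0.091 m and angle between mirror's own z axis and vertical between 0.571 and 0.721 rad) or (x of seal in the frame of stand between 0.0909 and 0.106 m and angle between mirror's own z axis and vertical between 0.598 and 0.748 rad) or (x of seal in the frame of stand above 0.1059 m and angle between mirror's own z axis and vertical between 0.622 and 0.772 rad))) or (x of camera_eye in the frame of stand between 0.0599 and 0.075 m and ((x of seal in the frame of stand below 0.061 m and angle between mirror's own z axis and vertical between 0.528 and 0.678 rad) or (x of seal in the frame of stand between 0.0609 and 0.076 m and angle between mirror's own z axis and vertical between 0.565 and 0.715 rad) or (x of seal in the frame of stand between 0.0759 and 0.091 m and angle between mirror's own z axis and vertical between 0.597 and 0.747 rad) or (x of seal in the frame of stand between 0.0909 and 0.106 m and angle between mirror's own z axis and vertical between 0.624 and 0.774 rad) or (x of seal in the frame of stand above 0.1059 m and angle between mirror's own z axis and vertical between 0.648 and 0.798 rad))) or (x of camera_eye in the frame of stand above 0.0749 m and ((x of seal in the frame of stand below 0.061 m and angle between mirror's own z axis and vertical between 0.552 and 0.702 rad) or (x of seal in the frame of stand between 0.0609 and 0.076 m and angle between mirror's own z axis and vertical between 0.59 and 0.74 rad) or (x of seal in the frame of stand between 0.0759 and 0.091 m and angle between mirror's own z axis and vertical between 0.622 and 0.772 rad) or (x of seal in the frame of stand between 0.0909 and 0.106 m and angle between mirror's own z axis and vertical between 0.65 and 0.8 rad) or (x of seal in the frame of stand above 0.1059 m and angle between mirror's own z axis and vertical between 0.673 and 0.823 rad)))) and contact force between spatula and mirror above 0.1 N and contact force between the fingers and spatula above 1 N and contact force between each of the arm, the fingers and mirror below 0.2 N and z of spatula_tip in the frame of mirror below 0 m and x of spatula_tip in the frame of mirror above -0.105 m and height (world z) of spatula_tip above 0.015 m and height (world z) of spatula above 0.01 m and height (world z) of spatula_heel above 0.006 m and angular speed of mirror below 0.15 rad/s and distance of block from where it was at the start of the episode below 0.015 m and distance of each of burnisher, tray, baren, whetstone, bowl, brush, offcut from where it was at the start of the episode below 0.03 m); the arm keeps its last pose, push and grip.
It fails at once if the gripper or arm presses on the mirror (contact force between any of the arm, the fingers and mirror above 1 N).
It fails at once if the block is shifted by more than 15 mm (distance of block from where it was at the start of the episode above 0.015 m).
It fails at once if a bystander is shifted by more than 30 mm (distance of any of burnisher, tray, baren, whetstone, bowl, brush, offcut from where it was at the start of the episode above 0.03 m).
It also fails if it takes over 42 s, if anything falls off the work surface, if the arm or the gripper's body presses on something with over 40 N, if the wrist force passes 120 N, or if a joint passes its speed limit or range.

ROBOT

A 6-joint arm with a two-finger parallel gripper is mounted at the origin on the work surface. World frame = base frame: x ahead of the robot, y to its left, z up, the work surface at z = 0. Lengths are in m, angles in rad, forces in N, time in s.
With the tool pointing down it reaches from about 0.35 to 0.85 m from the base axis. Payload 8.1 kg.
Tool frame: the origin (TCP) lies at the very end of the fingers, on their centre line; the grasp point (between the pads) lies robot.hold_point_z behind it (robot.hold_point_z is the distance from the TCP to the grasp point, in m); z points along the fingers, y is the direction in which the jaws open and shut (so a half turn about z gives the same grasp; the last joint's range is limited). The gripper opens to 93 mm and grips with 3 to 60 N. Pads are 15 mm wide; open, the fingers measure 128 mm over their backs; the gripper's body (75 mm by 188 mm) begins 65 mm behind the grasp point.
Start: joints at [1.024, 0.13, 1.488, -0, 1.523, -0.085], TCP at [0.267, 0.537, 0.198] pointing down, gripper open.
Joint ranges: [-2.96, 2.96], [-0.89, 2.26], [0.02, 2.5], [-1.34, 4.48], [0, 2.73], [-2.66, 2.66]. Speed limits (rad/s): [2.39, 2.39, 2.79, 3.14, 3.14, 3.14].

INTERFACE

Orientations are given as a rotation vector (axis times angle).
In Python, from plant import robot, cams gives the robot as it stands. The module is installed in compiled form; this text tells all that it offers.
- The arm moves only by the tool step_arm, never from a script. Its argument "deltas" is a list of rows, each an object with "offset": the shift along the tool's x, y, z in cm, a list of three; "roll": the turn about the tool's z in rad. In form: [{"offset": [x, y, z], "roll": roll}, ...]. A call has 1 to 12 rows; each row shifts and turns the commanded pose from where the row before left it, along the tool's axes as they then stand; what a row does not reach is not made up. A row lasts 1/8 s, in which the tool goes at most 62.5 mm and 10.7 degrees, less where a joint would pass 70% of its speed; a pose out of reach is approached as far as the arm can. A call with a gripper value outside its range is refused whole. "fingers" is the finger opening in cm, from 0 to 9.3, set as the call begins (left out, the last holds). The fingers move at their own pace and stop on an object; "grip_force" is the grip in N (left out, the last holds). Time passes only in rows, so rows that do not move let the fingers close. It gives the time, the measured TCP pose, the force and the opening at its end, in the units of the state.
- robot.read_state(): the state, without advancing time (a new reading comes with each control period).
- cams.read_camera(name): name is "side" or "top" or "wrist"; returns a dict with "pixels" (480x640x3 uint8, red, green, blue), "fx", "fy", "cx", "cy" (pixels), "k1" (the pictures are not rectified: a ray, as slopes to the right and down, at radius r is drawn at 1 + k1 r^2 times it, then the intrinsics apply), "extrinsics" (4x4, takes a point from world to camera coordinates). Camera axes: x right, y down, z forward; pixel columns grow to the right and rows downward; lengths in m; the calibration is good to about 2 mm. A picture is of the moment at which its call begins. There is no depth.
- robot.close_job(): hands the job in, once; it reports no verdict.
Trained networks look in a picture, given as the dict that the camera call returned (one of the last four; its "shot" number tells which), for a name from the list of things; names that differ only in an ending like _2 or _b are one class to them, and where a whole thing is asked for, a point or a joint stands for the part that bears it (a point fixed in the world has none). Each returns a list of dicts, best first, with "score" (0 to 1); they miss things now and then, are a little off and sometimes report something else, mostly with a low value. They report only what shows in the picture. A call takes as long as a camera call.
- cams.boxes_of(picture, thing): "xy" ([column, row] in pixels, amid what is visible of it).
- cams.silhouettes(picture, thing): "mask" (480x640 bool, what is visible of it) and "xy" ([column, row] in pixels, amid what is visible of it).
- cams.pinpoint(picture, thing): "xy" ([column, row] in pixels: a listed point, or the origin of a listed thing).
The state is a dict: "t": time; "q": joint angles; "dq": joint speeds; "joint_torque": joint torques, N m; "tool_pos": TCP position; "orientation": TCP orientation; "force": force on the tool from outside, world axes, zero at the start; "wrist_torque": the same for the moment, N m; "opening": finger opening in m.
Only numpy, scipy, OpenCV 4.12 (cv2) and the standard library are available. Lean on these libraries where they do the work, as an engineer would, in place of code of your own. Each camera call takes 0.05 s, during which the arm holds its last target. There are 200 camera calls.

## Working session

There is one attempt and no reset: what is moved stays moved. The work goes in short steps, Python scripts to look and compute and a tool call to move; the robot and the scene stay as the last step left them, time stands still between calls to the robot, and variables do not carry over. Pictures are saved under pics/ and viewed, about 8 in all and at most 12, crops included, and the job is handed in when it is done.

Besides the shell and the picture viewer there is one more tool, called after "Call:" as name([rows], argument=value, ...), one row to a line, values as JSON. step_arm: Moves the arm, as the interface text tells. Its arguments: {"type":"object","properties":{"deltas":{"type":"array"},"fingers":{"type":"number"},"grip_force":{"type":"number"}},"required":["deltas"]}

```bash
mkdir -p pics; cat > h.py <<'E'
import numpy as np, cv2
from plant import robot, cams
from scipy.spatial.transform import Rotation as R
from scipy.optimize import least_squares
def ray(p,uv):
    x=np.array([(uv[0]-p['cx'])/p['fx'],(uv[1]-p['cy'])/p['fy']]);u=x.copy()
    for _ in range(20): u=x/(1+p['k1']*(u@u))
    E=np.array(p['extrinsics']);d=E[:3,:3].T@np.array([u[0],u[1],1]);return -E[:3,:3].T@E[:3,3],d/np.linalg.norm(d)
def at_z(p,uv,z):
    o,d=ray(p,uv);return o+d*(z-o[2])/d[2]
def proj(p,X):
    E=np.array(p['extrinsics']);c=E[:3,:3]@np.array(X)+E[:3,3];u=c[:2]/c[2];u=u*(1+p['k1']*(u@u))
    return np.array([u[0]*p['fx']+p['cx'],u[1]*p['fy']+p['cy']])
def tri(obs):
    A=0;b=0
    for p,uv in obs:
        o,d=ray(p,uv);M=np.eye(3)-np.outer(d,d);A=A+M;b=b+M@o
    X=np.linalg.solve(A,b);return X,[np.round(proj(p,X)-uv,1) for p,uv in obs]
def save(p,n): cv2.imwrite('pics/'+n+'.png',p['pixels'][:,:,::-1])
E
cat > a.py <<'E'
from h import *
np.set_printoptions(precision=4,suppress=True)
P={n:cams.read_camera(n) for n in('side','top','wrist')}
s=robot.read_state();print(s['t'],s['tool_pos'],s['orientation'],robot.hold_point_z)
for n,p in P.items(): save(p,n+'0');print(n,'campos',ray(p,(320,240))[0])
for t in ['spatula','spatula_grip','spatula_tip','spatula_heel','stand','mirror','mirror_center','mirror_edge','camera_arm','camera_eye','block','seal']:
    obs=[]
    for n,p in P.items():
        r=cams.pinpoint(p,t)
        if r:
            print(t,n,[(np.round(q['xy'],1),round(q['score'],2)) for q in r[:2]])
            if r[0]['score']>.3: obs.append((p,np.array(r[0]['xy'])))
    if len(obs)>1: print('   ',*tri(obs))
E
python3 a.py; python3 -c "
import cv2,numpy as np
a=[cv2.imread(f'pics/{n}0.png') for n in('side','top')];cv2.imwrite('pics/c0.png',cv2.resize(np.vstack(a),(560,840))[:, :] if 0 else a[0])"
```

```text
0.15 [0.2671 0.5368 0.1973] [-0.7189 -3.0578  0.0021] 0.0188
side campos [ 0.3203 -1.0142  0.8974]
top campos [0.3663 0.0181 1.3555]
wrist campos [0.1936 0.5733 0.3828]
spatula side [(array([312. , 387.7]), 0.85)]
spatula top [(array([423.3, 269.7]), 0.81)]
    [ 0.4625 -0.3001  0.0021] [array([-0.2,  0. ]), array([ 0. , -0.1])]
spatula_grip side [(array([302.2, 383.6]), 0.66), (array([311. , 288.3]), 0.42)]
spatula_grip top [(array([423.4, 278.8]), 0.7)]
    [ 0.4378 -0.2963  0.018 ] [array([-1.5,  0.2]), array([ 0.1, -1.2])]
spatula_tip side [(array([366.8, 374.3]), 0.72)]
spatula_tip top [(array([420.8, 229.3]), 0.62), (array([441.7, 198.4]), 0.58)]
    [ 0.5888 -0.2954  0.0069] [array([-2.6,  0.5]), array([ 0.3, -2. ])]
spatula_heel side [(array([265.2, 208.8]), 0.58)]
spatula_heel top [(array([424.4, 300.1]), 0.68)]
    [ 0.3846 -0.2021  0.4275] [array([-7.3,  0.7]), array([ 0.4, -6.9])]
stand side [(array([348.3, 292.8]), 0.75)]
stand top [(array([317.7, 215.1]), 0.89)]
    [ 0.6314  0.0137 -0.006 ] [array([-2.2,  0.4]), array([ 0.3, -2.1])]
mirror side [(array([346.1, 290.5]),
[... 251 characters left out ...]
[(array([316.7, 226.9]), 0.72)]
    [0.5848 0.0172 0.018 ] [array([ 0., -0.]), array([-0.,  0.])]
mirror_edge side [(array([310.4, 289.3]), 0.83), (array([301.5, 385.1]), 0.54)]
camera_arm side [(array([349.4, 293.3]), 0.33)]
camera_eye side [(array([352.7, 199.9]), 0.77)]
camera_eye top [(array([319. , 183.8]), 0.95)]
    [0.6415 0.0131 0.2982] [array([ 0.5, -0.1]), array([-0.1,  0.5])]
block side [(array([372.3, 285. ]), 0.76)]
block top [(array([322.3, 186.1]), 0.63)]
    [0.7066 0.0019 0.02  ] [array([ 0.7, -0.2]), array([-0.1,  0.7])]
seal side [(array([371.4, 252.6]), 0.6)]
seal top [(array([324. , 180.3]), 0.97)]
    [ 0.6945 -0.0014  0.1368] [array([ 0.2, -0. ]), array([-0. ,  0.2])]
```

```bash
python3 -c "
import cv2
a=cv2.imread('pics/side0.png')[160:440,180:480];cv2.imwrite('pics/s1.png',cv2.resize(a,(640,597),interpolation=3))
a=cv2.imread('pics/top0.png')[130:350,200:500];cv2.imwrite('pics/t1.png',cv2.resize(a,(800,587),interpolation=3))"
```

```text
(no output)
```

View pics/s1.png

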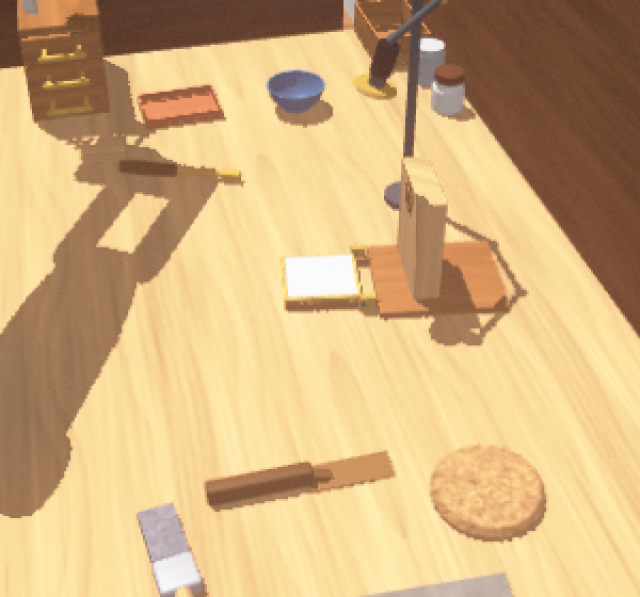

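View pics/t1.png

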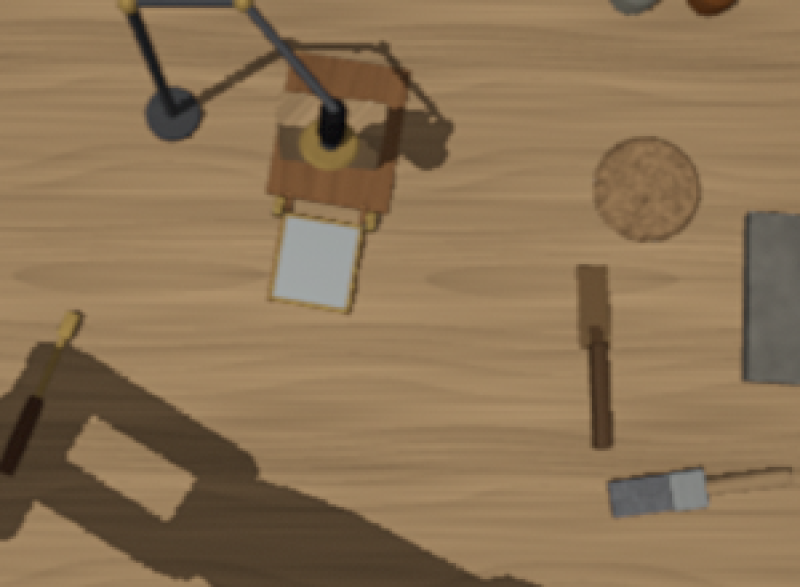

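The side view shows the spatula at lower left, lying free between the brush and the baren. The mirror is level, and the block, lens arm and post are beyond it. In the top view the blade edge is at about (422,229), the handle end at about (426,298), and the mirror's free edge runs from (300,242) to (331,247), so the stand is yawed about -9°.

```bash
cat > b.py <<'E'
from h import *
np.set_printoptions(precision=4,suppress=True)
p=cams.read_camera('top');q=cams.read_camera('side')
f=lambda a:(a[0]/2.667+200,a[1]/2.667+130)
C=[at_z(p,f(a),.018) for a in((285,213),(364,227),(350,312),(268,299))]
print(np.array(C))
tip=at_z(p,f((593,265)),.003);heel=at_z(p,f((602,447)),.024)
print('spat',tip,heel,np.linalg.norm(tip-heel),np.degrees(np.arctan2(*(tip-heel)[1::-1])))
for t in('mirror','spatula'):
  m=cams.silhouettes(p,t)[0]['mask'].astype(np.uint8)
  pts=cv2.findContours(m,0,1)[0];c=max(pts,key=cv2.contourArea)[:,0]
  w=np.array([at_z(p,u,.018 if t=='mirror' else .003)[:2] for u in c],np.float32)
  r=cv2.minAreaRect(w);print(t,r,cv2.boxPoints(r).tolist())
E
python3 b.py
```

```text
[[ 0.636   0.047   0.018 ]
 [ 0.621  -0.0413  0.018 ]
 [ 0.5255 -0.0261  0.018 ]
 [ 0.539   0.0646  0.018 ]]
spat [ 0.5831 -0.2998  0.003 ] [ 0.3799 -0.3001  0.024 ] 0.20425198504922995 0.0875003406970415
mirror ((0.5817113518714905, 0.013819199055433273), (0.0888233631849289, 0.09868044406175613), 80.08038330078125) [[0.5254581570625305, -0.02142888680100441], [0.6226633191108704, -0.038428205996751785], [0.6379645466804504, 0.049067284911870956], [0.5407593846321106, 0.06606660783290863]]Traceback (most recent call last):
  File "b.py", line 10, in <module>
    m=cams.silhouettes(p,t)[0]['mask'].astype(np.uint8)
      ~~~~~~~~~~~~~~~~~~~~~^^^
IndexError: list index out of range
```

Call:
step_arm([
  {"offset": [0,0,-1],"roll": -0.1},
  {"offset": [0,0,0],"roll": -0.15},
  {"offset": [0,0,0],"roll": -0.15},
  {"offset": [0,0,0],"roll": -0.1},
], fingers=5)

```text
t: 2.65
tool_pos: [0.2673, 0.5372, 0.2082]
orientation: [-0.066, 3.141, 0.0]
force: [-0.2, 0.8, 0.6]
opening: 0.0577
```

Call:
step_arm([
  {"offset": [0,0,0],"roll": 0.04},
  {"offset": [-1.3,-5.58,0],"roll": 0},
  {"offset": [-1.3,-5.58,0],"roll": 0},
  {"offset": [-1.3,-5.58,0],"roll": 0},
  {"offset": [-1.3,-5.58,0],"roll": 0},
  {"offset": [-1.3,-5.58,0],"roll": 0},
  {"offset": [-1.3,-5.58,0],"roll": 0},
  {"offset": [-1.3,-5.58,0],"roll": 0},
  {"offset": [-1.3,-5.58,0],"roll": 0},
  {"offset": [-1.3,-5.58,0],"roll": 0},
  {"offset": [-1.3,-5.58,0],"roll": 0},
  {"offset": [-1.3,-5.58,0],"roll": 0},
])

```text
t: 4.15
tool_pos: [0.4095, -0.0789, 0.2086]
orientation: [0.003, 3.14, -0.0]
force: [0.7, -0.3, -0.1]
opening: 0.0501
```

Call:
step_arm([
  {"offset": [-1.3,-5.58,0],"roll": 0},
  {"offset": [-1.3,-5.58,0],"roll": 0},
  {"offset": [-1.3,-5.58,0],"roll": 0},
  {"offset": [-1.3,-5.58,0],"roll": 0},
  {"offset": [0,0,0],"roll": 0},
  {"offset": [0,0,0],"roll": 0},
])

```text
t: 4.9
tool_pos: [0.4606, -0.2999, 0.2078]
orientation: [-0.004, -3.141, -0.001]
force: [0.1, 0.3, -0.5]
opening: 0.0499
```

```bash
cat > c.py <<'E'
from h import *
np.set_printoptions(precision=4,suppress=True)
p=cams.read_camera('wrist');save(p,'w1');s=robot.read_state();print(s['t'],s['tool_pos'],s['orientation'],s['q'])
for t in('spatula','spatula_grip','spatula_tip','spatula_heel'):
  for r in cams.pinpoint(p,t)[:2]: print(t,r['xy'],r['score'],at_z(p,r['xy'],.012 if 'grip' in t else 0.001))
print(proj(p,[.461,-.3,.024]))
E
python3 c.py
```

```text
4.95 [ 0.4607 -0.2994  0.2082] [-0.0023 -3.1416 -0.0007] [-0.6698 -0.01    1.616   0.0003  1.5359 -2.2391]
spatula [316.1, 202.0] 0.76 [ 0.4598 -0.302   0.001 ]
spatula_grip [315.4, 184.8] 0.68 [ 0.4387 -0.3026  0.012 ]
spatula_tip [320.3, 307.5] 0.97 [ 0.5914 -0.2972  0.001 ]
spatula_heel [316.1, 128.4] 0.69 [ 0.3805 -0.3017  0.001 ]
[317.8642 207.5715]
```

View pics/w1.png

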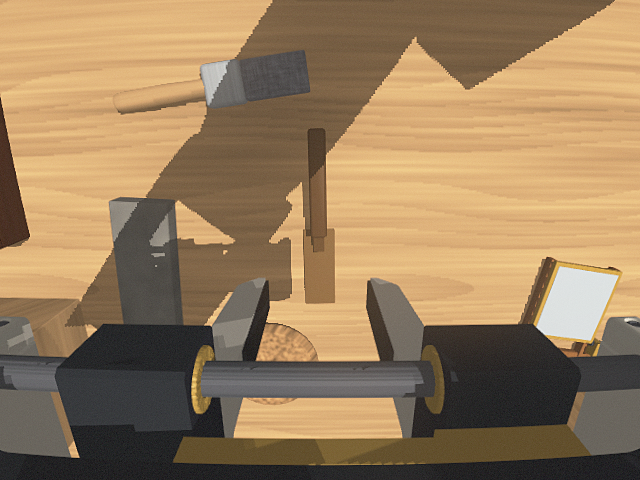

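The spatula is centred below the gripper, with the heel at (317,129) and the blade edge at (319,303), yawed about +1°. The mirror is at right.

Call:
step_arm([
  {"offset": [0,0,4],"roll": -0.02},
  {"offset": [0,0,4],"roll": 0},
  {"offset": [0,0,4],"roll": 0},
  {"offset": [0,0,4],"roll": 0},
  {"offset": [0,0,2.5],"roll": 0},
  {"offset": [0,0,1.2],"roll": 0},
  {"offset": [0,0,0.7],"roll": 0},
  {"offset": [0,0,0],"roll": 0},
])

```text
t: 6.15
tool_pos: [0.4612, -0.3003, 0.0048]
orientation: [-0.029, 3.141, -0.001]
force: [0.2, 1.1, 0.4]
opening: 0.0501
```

Call:
step_arm([
  {"offset": [0,0,0],"roll": 0},
  {"offset": [0,0,0],"roll": 0},
  {"offset": [0,0,0],"roll": 0},
  {"offset": [0,0,0],"roll": 0},
  {"offset": [0,0,0],"roll": 0},
  {"offset": [0,0,0],"roll": 0},
  {"offset": [0,0,0],"roll": 0},
], fingers=0, grip_force=55)

```text
t: 7.02
tool_pos: [0.4608, -0.3002, 0.0041]
orientation: [0.029, -3.141, 0.0]
force: [-0.9, -0.3, 0.3]
opening: 0.0006
```

```bash
cat > d.py <<'E'
from h import *
import sys
np.set_printoptions(precision=4,suppress=True)
n=sys.argv[1]
s=robot.read_state();print(s['t'],s['tool_pos'],s['opening'])
im=[]
for c in ('side','top','wrist'):
  p=cams.read_camera(c);save(p,c+n)
  if c!='wrist':
    u=proj(p,s['tool_pos']);x,y=int(u[0]),int(u[1]);im.append(cv2.resize(p['pixels'][y-60:y+60,x-60:x+60,::-1],(400,400),interpolation=3))
  else: im.append(cv2.resize(p['pixels'][:,:,::-1],(533,400))[:, 67:467])
  for t in('spatula','spatula_grip','spatula_tip','spatula_heel'):
    for r in cams.pinpoint(p,t)[:1]: print(c,t,r['xy'],round(r['score'],2),at_z(p,r['xy'],.012 if 'grip' in t else 0.001))
cv2.imwrite('pics/m'+n+'.png',cv2.resize(np.hstack(im[:3]),(800,267)) if 0 else np.hstack(im[:2]))
E
python3 d.py 2
```

```text
7.025 [ 0.4608 -0.3002  0.0041] 0.0006375108487471238
side spatula [313.1, 388.6] 0.82 [ 0.465  -0.3024  0.001 ]
side spatula_grip [300.7, 386.0] 0.78 [ 0.4374 -0.2975  0.012 ]
side spatula_tip [364.0, 377.4] 0.7 [ 0.5878 -0.2979  0.001 ]
side spatula_heel [278.0, 397.0] 0.72 [ 0.383  -0.3077  0.001 ]
top spatula [419.5, 228.8] 0.31 [ 0.585  -0.2917  0.001 ]
top spatula_grip [422.7, 229.0] 0.64 [ 0.5827 -0.2988  0.012 ]
top spatula_tip [422.0, 229.4] 0.69 [ 0.5833 -0.2992  0.001 ]
top spatula_heel [423.6, 297.7] 0.63 [ 0.3798 -0.2993  0.001 ]
wrist spatula [319.2, 279.7] 0.97 [ 0.4632 -0.2996  0.001 ]
wrist spatula_grip [314.3, 250.1] 0.77 [ 0.4413 -0.3027  0.012 ]
wrist spatula_tip [317.8, 444.4] 0.98 [ 0.5878 -0.2981  0.001 ]
wrist spatula_heel [318.3, 130.9] 0.78 [ 0.3809 -0.3017  0.001 ]
```

View pics/m2.png

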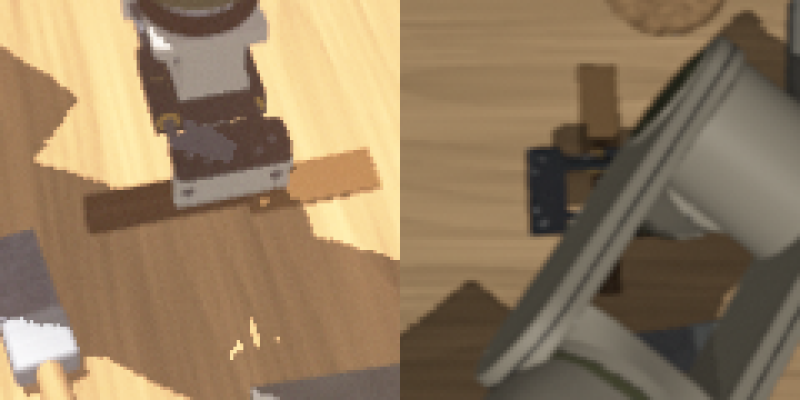

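The side view shows the fingers around the handle, but the reported opening is about 0, so I'm checking the wrist view.

View pics/wrist2.png

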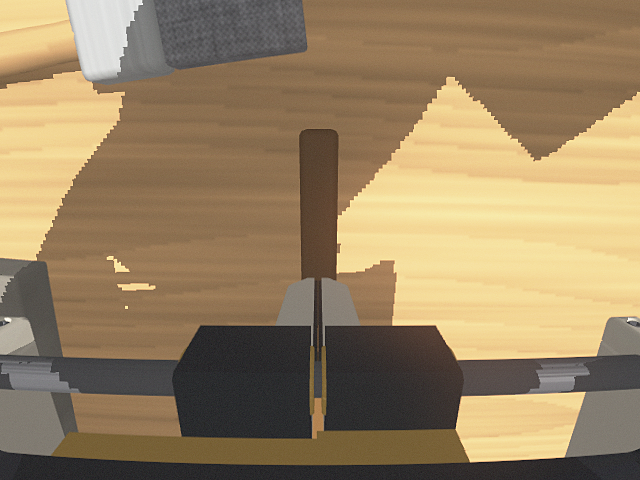

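```bash
python3 - <<'E'
from h import *
p=cams.read_camera('wrist');s=robot.read_state();t=s['tool_pos'];print(t,s['opening'],s['force'])
for X in [(t[0]-.0075,t[1],t[2]),(t[0]-.0075,t[1],.024),(t[0]-.0075,t[1],.045),(t[0]+.0075,t[1],t[2]),(.381,-.3005,.024),(.381,-.3005,0),(.496,-.3,.024),(.45,-.3095,.024),(.45,-.2915,.024),(.381,-.3095,.024),(.381,-.2915,.024)]: print(np.round(X,4),proj(p,X))
E
```

```text
[ 0.46081045 -0.30018823  0.00414029] 0.0008023094786807289 [ 1.05550355e+00 -3.90244015e-02 -3.87235063e-04]
[ 0.4533 -0.3002  0.0041] [318.56025601 265.78011831]
[ 0.4533 -0.3002  0.024 ] [318.62675913 280.50233061]
[ 0.4533 -0.3002  0.045 ] [318.71369928 299.81568705]
[ 0.4683 -0.3002  0.0041] [318.04713919 290.2033906 ]
[ 0.381  -0.3005  0.024 ] [321.08417491 131.82918279]
[ 0.381  -0.3005  0.    ] [320.68536741 131.11352163]
[ 0.496 -0.3    0.024] [317.43129159 352.41238707]
[ 0.45   -0.3095  0.024 ] [300.2185893  274.12711325]
[ 0.45   -0.2915  0.024 ] [336.04310591 274.75779954]
[ 0.381  -0.3095  0.024 ] [300.96771347 131.45628372]
[ 0.381  -0.2915  0.024 ] [341.18812282 132.24260059]
```

Opening reads 0.0008, yet the projection puts the tips at handle level. A small lift will show whether the handle is held.

Call:
step_arm([
  {"offset": [0,0,-0.5],"roll": 0},
  {"offset": [0,0,-1.5],"roll": 0},
  {"offset": [0,0,-2],"roll": 0},
  {"offset": [0,0,-1],"roll": 0},
  {"offset": [0,0,0],"roll": 0},
])

```text
t: 8.45
tool_pos: [0.4617, -0.3009, 0.0557]
orientation: [-0.029, 3.139, -0.003]
force: [0.4, 1.7, 0.2]
opening: 0.0003
```

```bash
python3 d.py 3; python3 -c "
import cv2,numpy as np
a=cv2.imread('pics/side3.png')[330:430,240:400];b=cv2.imread('pics/wrist3.png')[100:460,120:520]
cv2.imwrite('pics/v3.png',np.hstack([cv2.resize(a,(400,300),interpolation=3),cv2.resize(b,(400,300))]))"
```

```text
8.45 [ 0.4617 -0.3009  0.0557] 0.0003386924531773119
side spatula [313.5, 385.6] 0.56 [ 0.4678 -0.2941  0.001 ]
side spatula_grip [302.1, 381.8] 0.71 [ 0.4429 -0.2863  0.012 ]
side spatula_tip [363.7, 375.5] 0.94 [ 0.5888 -0.2922  0.001 ]
side spatula_heel [274.4, 397.1] 0.78 [ 0.375  -0.3062  0.001 ]
top spatula [425.1, 270.5] 0.72 [ 0.4599 -0.3056  0.001 ]
top spatula_grip [440.7, 203.5] 0.72 [ 0.6609 -0.3549  0.012 ]
top spatula_tip [422.5, 231.5] 0.74 [ 0.5769 -0.3006  0.001 ]
wrist spatula [317.8, 251.0] 0.86 [ 0.4631 -0.3003  0.001 ]
wrist spatula_grip [314.5, 223.5] 0.92 [ 0.4401 -0.3029  0.012 ]
wrist spatula_heel [318.8, 127.7] 0.82 [ 0.3793 -0.3012  0.001 ]
```

View pics/v3.png

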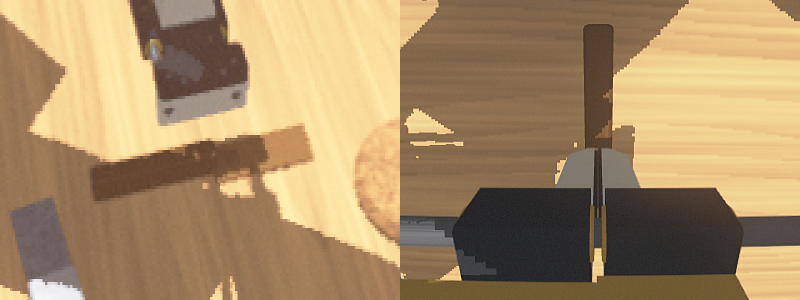

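```bash
python3 - <<'E'
from h import *
p=cams.read_camera('side');s=robot.read_state();t=np.array(s['tool_pos']);print(t,s['opening'])
for dz in (0,.02):
  for sx in(-1,1): print(dz,proj(p,t+[sx*.0375,-.094,.0838+dz]))
r=cams.read_camera('wrist')
E1=np.array(r['extrinsics']);Rt=R.from_rotvec(s['orientation']).as_matrix()
c=ray(r,(320,240));print('cam in tool',Rt.T@(c[0]-t),Rt.T@c[1])
for px in((267,279),(370,279)):   # inner tip corners in w1 at opening 5cm
  o,d=ray(r,px);o=Rt.T@(o-t);d=Rt.T@d
  k=((.025 if px[0]>320 else -.025)-o[1])/d[1];print('tool-frame at |y|=25mm',o+k*d)
E
```

```text
[ 0.46081259 -0.30019796  0.05413859] 0.00046016848604140987
0 [301.46419276 383.69196567]
0 [338.55300771 376.84662156]
0.02 [301.17874941 376.92754725]
0.02 [338.73748687 370.08320397]
cam in tool [ 0.08224729 -0.00027985 -0.18564541] [-0.30592682  0.00604975  0.95203581]
tool-frame at |y|=25mm [ 0.01098543 -0.025      -0.02597797]
tool-frame at |y|=25mm [ 0.011332    0.025      -0.02665508]
```

The images agree with each other: the finger ends sit about 20-26 mm above the reported TCP. So the fingers closed just above the handle. I'll open, go lower while watching the force, and grip again.

Call:
step_arm([
  {"offset": [0,0,0],"roll": 0},
  {"offset": [0,0,0],"roll": 0},
  {"offset": [0,0,0],"roll": 0},
  {"offset": [0,0,2],"roll": 0},
  {"offset": [0,0,2],"roll": 0},
  {"offset": [0,0,1],"roll": 0},
  {"offset": [0,0,1],"roll": 0},
  {"offset": [0,0,0.5],"roll": 0},
  {"offset": [0,0,0],"roll": 0},
], fingers=4.5)

```text
t: 10.42
tool_pos: [0.4608, -0.3001, -0.0109]
orientation: [0.029, -3.141, -0.0]
force: [-0.4, 0.5, -0.3]
opening: 0.0449
```

Call:
step_arm([
  {"offset": [0,0,0.3],"roll": 0},
  {"offset": [0,0,0.2],"roll": 0},
  {"offset": [0,0,0],"roll": 0},
])

```text
t: 10.8
tool_pos: [0.4608, -0.3001, -0.0159]
orientation: [0.029, -3.141, -0.0]
force: [-0.6, 0.3, -0.4]
opening: 0.0454
```

Call:
step_arm([
  {"offset": [0,0,0],"roll": 0},
  {"offset": [0,0,0],"roll": 0},
  {"offset": [0,0,0],"roll": 0},
  {"offset": [0,0,0],"roll": 0},
  {"offset": [0,0,0],"roll": 0},
  {"offset": [0,0,0],"roll": 0},
], fingers=0, grip_force=58)

```text
t: 11.55
tool_pos: [0.4609, -0.3002, -0.0158]
orientation: [-0.029, 3.141, 0.0]
force: [0.4, 0.3, 0.8]
opening: 0.0174
```

Gripped: the opening is 17.4 mm on the 18 mm handle, and reported z = -0.016 corresponds to the underside at table level. Next I lift and travel to a spot in front of the stand.

Call:
step_arm([
  {"offset": [0,0,-1],"roll": 0},
  {"offset": [0,0,-2],"roll": 0},
  {"offset": [0,0,-2],"roll": 0},
  {"offset": [0.4,1.5,0],"roll": 0},
  {"offset": [0.7,3.6,0],"roll": 0},
  {"offset": [0.7,3.6,0],"roll": 0},
  {"offset": [0.7,3.6,0],"roll": 0},
  {"offset": [0.7,3.6,0],"roll": 0},
  {"offset": [0.7,3.6,0],"roll": 0},
  {"offset": [0.7,3.6,0],"roll": 0},
  {"offset": [0.7,3.6,0],"roll": 0},
  {"offset": [0.7,3.6,0],"roll": 0},
])

```text
t: 13.05
tool_pos: [0.3936, 0.0034, 0.0331]
orientation: [0.029, -3.14, -0.001]
force: [0.5, 0.3, -0.9]
opening: 0.0176
```

Call:
step_arm([
  {"offset": [0.7,3.6,0],"roll": 0},
  {"offset": [0.35,1.3,0],"roll": 0},
  {"offset": [0,0,0],"roll": 0.09},
  {"offset": [0,0,0],"roll": 0.09},
  {"offset": [0,0,0],"roll": 0},
  {"offset": [0,0,0],"roll": 0},
])

```text
t: 13.8
tool_pos: [0.3836, 0.0503, 0.0338]
orientation: [-0.251, -3.131, 0.0]
force: [0.3, 0.3, -0.3]
opening: 0.0174
```

```bash
cat > e.py <<'E'
from h import *
import sys
np.set_printoptions(precision=4,suppress=True)
s=robot.read_state();t=np.array(s['tool_pos']);Rt=R.from_rotvec(s['orientation']).as_matrix();zb=t[2]+.0158
print(s['t'],t,s['orientation'],s['opening'],s['q'],'under z',zb)
P={c:cams.read_camera(c) for c in('wrist','side','top')}
for c,p in P.items():
  save(p,c+sys.argv[1])
  for n,z in(('spatula',zb),('spatula_grip',zb+.012),('spatula_tip',zb+.0015),('spatula_heel',zb),('stand',0),('mirror',.015),('mirror_center',.0185),('mirror_edge',.012)):
    for r in cams.pinpoint(p,n)[:1]:
      X=at_z(p,r['xy'],z);print(c,n,np.round(r['xy'],1),round(r['score'],2),X,'tool',(Rt.T@(X-t)))
E
python3 e.py 4
```

```text
13.8 [0.3836 0.0503 0.0338] [-0.2511 -3.1311  0.0003] 0.01743195369787788 [-0.0023 -0.3344  2.23   -0.0002  1.2465 -1.413 ] under z 0.049618023964955356
wrist spatula [315.3 297.5] 0.55 [0.3875 0.0481 0.0496] tool [-0.0042 -0.0015 -0.0158]
wrist spatula_grip [314.9 261.4] 0.96 [0.3628 0.052  0.0616] tool [ 0.0208 -0.0016 -0.0278]
wrist spatula_heel [316.9 130.6] 0.84 [0.3043 0.0623 0.0496] tool [ 0.0802 -0.0007 -0.0158]
side spatula [259.  280.3] 0.88 [0.3909 0.0601 0.0496] tool [-0.0057  0.0109 -0.0158]
side spatula_grip [248.4 278.4] 0.95 [0.3623 0.06   0.0616] tool [ 0.0226  0.0063 -0.0278]
side spatula_tip [303.9 280.4] 0.72 [0.5125 0.029  0.0511] tool [-0.1306 -0.0005 -0.0174]
side spatula_heel [229.4 283.5] 0.57 [0.3089 0.0648 0.0496] tool [ 0.0761  0.0024 -0.0158]
side stand [347.4 293.2] 0.65 [0.6328 0.0062 0.    ] tool [-0.2531 -0.0038  0.0337]
side mirror [347.7 292.4] 0.62 [ 0.6294 -0.0077  0.015 ] tool [-0.2519 -0.0181  0.0187]
side mirror_center [332.1 290. ] 0.63 [0.5884 0.0085 0.0185] tool [-0.2088 -0.0085  0.0152]
side mirror_edge [310.5 290.8] 0.79 [0.5301 0.0268 0.012 ] tool [-0.1484  0.0002  0.0217]
top spatula [147.3 270. ] 0.63 [0.4506 0.4986 0.0496] tool [ 0.0053  0.4533 -0.0159]
top spatula_tip [310.6 251.9] 0.6 [0.5068 0.034  0.0511] tool [-0.1242  0.0036 -0.0174]
top spatula_heel [327.5 183.2] 0.72 [ 0.7099 -0.0132  0.0496] tool [-0.3322 -0.0106 -0.016 ]
top stand [319.4 213.8] 0.95 [0.6279 0.0095 0.    ] tool [-0.2477 -0.0013  0.0337]
top mirror [318.8 210.1] 0.96 [0.6362 0.0114 0.015 ] tool [-0.2556  0.002   0.0187]
top mirror_center [317.6 228.7] 0.81 [0.5795 0.0145 0.0185] tool [-0.1991 -0.0041  0.0152]
top mirror_edge [317.5 227. ] 0.69 [0.5856 0.0148 0.012 ] tool [-0.2051 -0.0028  0.0217]
```

View pics/wrist4.png

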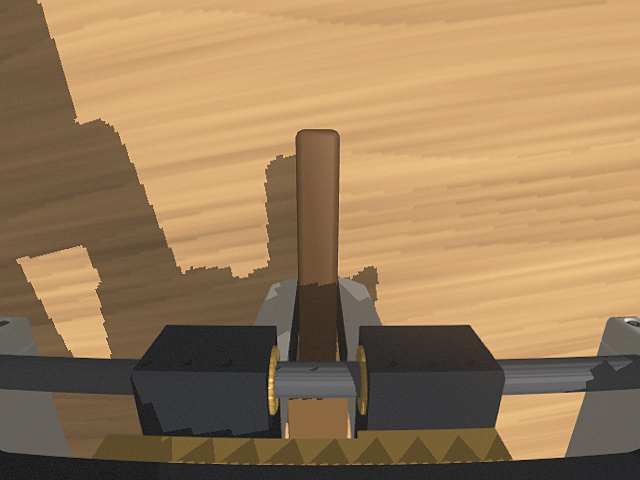

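The wrist view shows the spatula held straight along the tool axis, heel at (317,131). The stand is about 3 mm off laterally, well inside the opening. I'll lower to about 4.5 mm clearance and insert the blade.

Call:
step_arm([
  {"offset": [0,-0.2,1.5],"roll": 0},
  {"offset": [0,0,1.5],"roll": 0},
  {"offset": [0,0,1],"roll": 0},
  {"offset": [0,0,0.5],"roll": 0},
  {"offset": [0,0,0],"roll": 0},
  {"offset": [0,0,0],"roll": 0},
])

```text
t: 15.9
tool_pos: [0.384, 0.0485, -0.0105]
orientation: [0.254, 3.131, 0.0]
force: [-0.4, -0.1, -0.1]
opening: 0.0174
```

```bash
python3 e.py 5 | grep -E "^[0-9]|spatula_tip|spatula_heel|edge|center"; python3 -c "
import cv2
a=cv2.imread('pics/side5.png')[240:320,215:375];cv2.imwrite('pics/v5.png',cv2.resize(a,(800,400),interpolation=2))"
```

```text
15.9 [ 0.384   0.0485 -0.0105] [0.2538 3.1306 0.0001] 0.017403370051699896 [-0.007  -0.2556  2.2586  0.      1.1379 -1.416 ] under z 0.005325631800494134
wrist spatula_heel [318.  130.3] 0.66 [0.3047 0.0613 0.0053] tool [ 0.0804 -0.0002 -0.0159]
side spatula_tip [301.9 292. ] 0.76 [0.5065 0.0333 0.0068] tool [-0.1233  0.0047 -0.0172]
side spatula_heel [230.5 297.2] 0.84 [0.3066 0.0587 0.0053] tool [ 0.0781 -0.0024 -0.0159]
side mirror_center [332.1 288.8] 0.97 [0.5896 0.0136 0.0185] tool [-0.2086 -0.0013 -0.0288]
side mirror_edge [311.6 289.3] 0.73 [0.5345 0.0326 0.012 ] tool [-0.1511  0.0085 -0.0224]
top spatula_tip [309.  255.7] 0.6 [0.5002 0.0392 0.0068] tool [-0.1162  0.0095 -0.0172]
top spatula_heel [300.2 322.9] 0.72 [0.3042 0.0625 0.0053] tool [ 0.081   0.0009 -0.0159]
top mirror_center [318.6 226.5] 0.79 [0.5861 0.0116 0.0185] tool [-0.2054 -0.0039 -0.0288]
top mirror_edge [315.5 244.5] 0.9 [0.5331 0.0203 0.012 ] tool [-0.1517 -0.0039 -0.0224]
```

View pics/v5.png

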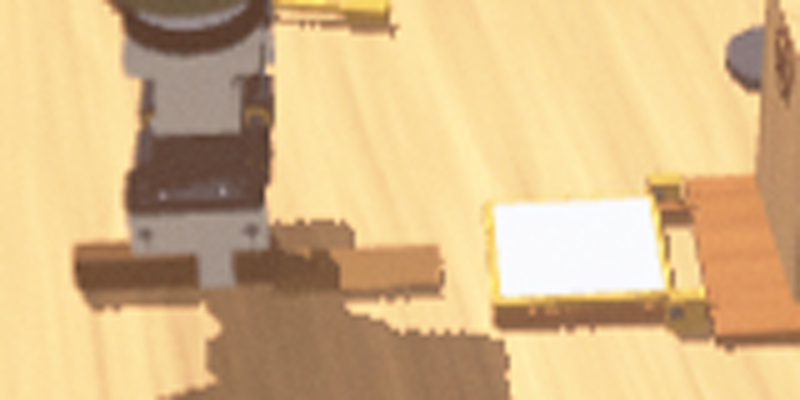

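The side crop shows the blade level and in line with the opening, its edge at (303,293) and the mirror's free edge about 28 mm ahead.

Call:
step_arm([
  {"offset": [-0.6,0,0],"roll": 0},
  {"offset": [-1,0,0],"roll": 0},
  {"offset": [-1,0,0],"roll": 0},
  {"offset": [-0.8,0,0],"roll": 0},
  {"offset": [-0.6,0,0],"roll": 0},
  {"offset": [0,0,0],"roll": 0},
])

```text
t: 18.0
tool_pos: [0.4234, 0.042, -0.0109]
orientation: [-0.254, -3.131, 0.0]
force: [-0.0, -0.2, -0.9]
opening: 0.0176
```

Call:
step_arm([
  {"offset": [-0.6,0,0],"roll": 0},
  {"offset": [-0.8,0,0],"roll": 0},
  {"offset": [-0.6,0,0],"roll": 0},
  {"offset": [-0.2,0,0],"roll": 0},
  {"offset": [0,0,0],"roll": 0},
  {"offset": [0,0,0],"roll": 0},
])

```text
t: 18.75
tool_pos: [0.4445, 0.0386, -0.011]
orientation: [-0.254, -3.131, -0.0]
force: [-0.7, 0.6, 0.3]
opening: 0.0173
```

```bash
python3 e.py 6 | grep -E "^[0-9]|spatula|edge|center"; python3 -c "
import cv2
a=cv2.imread('pics/side6.png')[240:320,215:375];cv2.imwrite('pics/v6.png',cv2.resize(a,(800,400),interpolation=2))"
```

```text
18.75 [ 0.4445  0.0386 -0.011 ] [-0.2538 -3.1309 -0.    ] 0.017332993688271573 [-0.0285 -0.0709  2.0983  0.      1.1145 -1.4375] under z 0.004820198616651186
wrist spatula [317.3 295.4] 0.96 [0.4474 0.0376 0.0048] tool [-0.003  -0.0005 -0.0158]
wrist spatula_tip [311.8 258.3] 0.56 [0.4258 0.0383 0.0063] tool [ 0.0184 -0.0033 -0.0173]
wrist spatula_heel [313.8 130.2] 0.63 [0.3649 0.0494 0.0048] tool [ 0.0804 -0.0021 -0.0158]
wrist mirror_edge [313.2 430.3] 0.84 [0.5301 0.0217 0.012 ] tool [-0.0871 -0.0029 -0.023 ]
side spatula [283.6 293.8] 0.65 [0.4549 0.0399 0.0048] tool [-0.01    0.003  -0.0158]
side spatula_grip [276.4 286.9] 0.88 [0.4382 0.0603 0.0168] tool [ 0.0098  0.0205 -0.0278]
side spatula_tip [324.4 291.8] 0.89 [0.5689 0.0201 0.0063] tool [-0.1257  0.0018 -0.0173]
side spatula_heel [253.3 297.7] 0.89 [0.3691 0.0426 0.0048] tool [ 0.0751 -0.0081 -0.0158]
side mirror_center [332.1 287.9] 0.96 [0.5906 0.0175 0.0185] tool [-0.1476  0.0028 -0.0295]
side mirror_edge [310.5 289.6] 0.78 [0.5312 0.032  0.012 ] tool [-0.0866  0.0075 -0.023 ]
top spatula_grip [309.1 282.9] 0.42 [0.4197 0.0378 0.0168] tool [ 0.0244 -0.0047 -0.0278]
top spatula_heel [301.8 305. ] 0.59 [0.3557 0.0585 0.0048] tool [ 0.0909  0.0054 -0.0158]
top mirror_center [317.8 226.2] 0.66 [0.587  0.014  0.0185] tool [-0.1445 -0.0013 -0.0295]
```

View pics/v6.png

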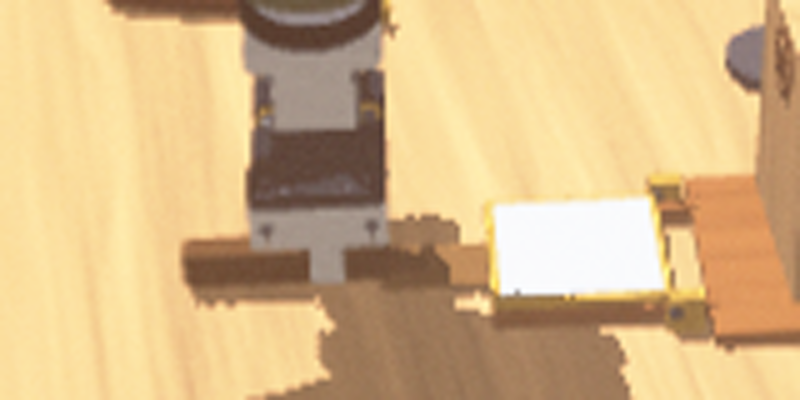

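The blade is about 38 mm under the mirror and the measured force is nearly zero. Lifting.

Call:
step_arm([
  {"offset": [0,0,-0.3],"roll": 0},
  {"offset": [0,0,-0.4],"roll": 0},
  {"offset": [0,0,-0.4],"roll": 0},
  {"offset": [0,0,-0.5],"roll": 0},
  {"offset": [0,0,-0.5],"roll": 0},
  {"offset": [0,0,-0.5],"roll": 0},
  {"offset": [0,0,-0.5],"roll": 0},
  {"offset": [0,0,-0.4],"roll": 0},
  {"offset": [0,0,-0.3],"roll": 0},
  {"offset": [0,0,-0.1],"roll": 0},
  {"offset": [0,0,0],"roll": 0},
  {"offset": [0,0,0],"roll": 0},
])

```text
t: 21.6
tool_pos: [0.4446, 0.0385, 0.0279]
orientation: [-0.254, -3.131, 0.0]
force: [-0.7, -0.1, -1.6]
opening: 0.0176
```

```bash
python3 e.py 7 | grep -E "^[0-9]|spatula|edge|center|mirror"; python3 -c "
import cv2
a=cv2.imread('pics/side7.png')[220:320,215:375];cv2.imwrite('pics/v7.png',cv2.resize(a,(800,500),interpolation=2))"
```

```text
21.6 [0.4446 0.0385 0.0279] [-0.2537 -3.131   0.    ] 0.01763933233945639 [-0.0285 -0.1359  2.0774 -0.      1.2004 -1.4376] under z 0.0437339253437514
wrist spatula [316.5 294.9] 0.94 [0.4471 0.0372 0.0437] tool [-0.0027 -0.0009 -0.0158]
wrist spatula_grip [315.2 260.8] 0.87 [0.4235 0.0405 0.0557] tool [ 0.0211 -0.0015 -0.0278]
wrist spatula_heel [315.3 129.7] 0.74 [0.3648 0.0501 0.0437] tool [ 0.0806 -0.0014 -0.0158]
side spatula [280.2 284.4] 0.65 [0.4466 0.0359 0.0437] tool [-0.0023 -0.0023 -0.0158]
side spatula_grip [273.6 277.6] 0.98 [0.4317 0.055  0.0557] tool [ 0.0154  0.0142 -0.0278]
side spatula_heel [249.3 285.8] 0.97 [0.3621 0.0494 0.0437] tool [ 0.0832 -0.0025 -0.0158]
side mirror [348.6 290.6] 0.61 [ 0.634  -0.0007  0.015 ] tool [-0.1932 -0.0083  0.0129]
side mirror_center [333.7 282.8] 0.9 [0.6007 0.0386 0.0185] tool [-0.1541  0.0252  0.0094]
side mirror_edge [265.3 440.1] 0.18 [ 0.3393 -0.4186  0.012 ] tool [ 0.0304 -0.4681  0.016 ]
top spatula_grip [305.7 282. ] 0.63 [0.4206 0.0469 0.0557] tool [ 0.0251  0.0044 -0.0278]
top spatula_tip [313.6 231.6] 0.66 [0.5666 0.0261 0.0452] tool [-0.1224  0.0074 -0.0173]
top spatula_heel [307.4 301.7] 0.64 [0.3654 0.0416 0.0437] tool [ 0.0787 -0.0097 -0.0158]
top mirror [319.9 211. ] 0.63 [0.6335 0.0081 0.015 ] tool [-0.1914  0.0004  0.0129]
top mirror_center [319.8 225. ] 0.87 [0.5906 0.0081 0.0185] tool [-0.149  -0.0065  0.0094]
top mirror_edge [315.2 241.8] 0.84 [0.5412 0.0212 0.012 ] tool [-0.0981 -0.0015  0.0159]
```

View pics/v7.png

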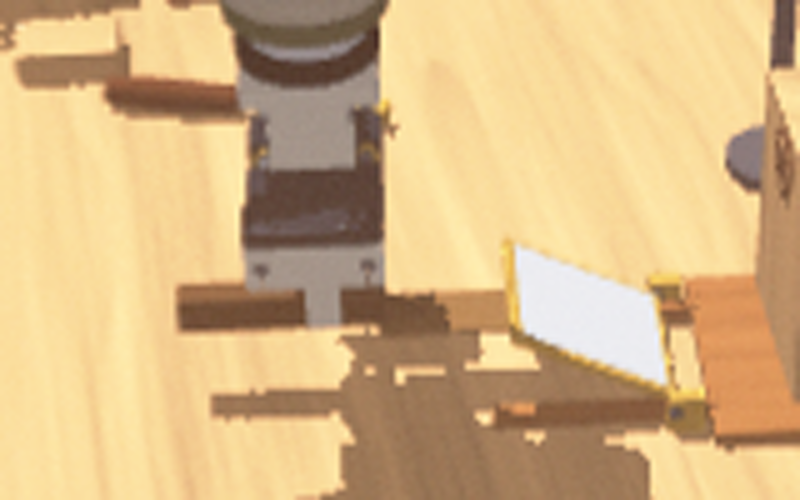

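The mirror rests raised on the blade, its free corners at about (317,268) and (318,287) in the side image. I'll fit the tilt from the corners in both views against the at-rest corners.

```bash
cat > g.py <<'E'
from h import *
import sys
np.set_printoptions(precision=4,suppress=True)
S=cams.read_camera('side');T=cams.read_camera('top')
g=lambda a,y0:np.array([215+a[0]/5,y0+a[1]/5])
# order: far-free, near-free, near-hinge, far-hinge
rest=[g(a,240) for a in((489,203),(496,297),(665,293),(654,198))]
lift=[g(a,220) for a in((511,240),(519,334),(666,388),(655,285))]
ft=lambda a:np.array([a[0]/2.667+200,a[1]/2.667+130])
trest=[ft(a) for a in((268,299),(350,312),(364,227),(285,213))]
def corners(H,yaw,th,xh):
    e=np.array([np.cos(yaw),np.sin(yaw)]);n=np.array([-e[1],e[0]]);out=[]
    for s,y in((.1,.045),(.1,-.045),(xh,-.045),(xh,.045)):
        x=-s*np.cos(th)+.003*np.sin(th);z=.015+s*np.sin(th)+.003*np.cos(th)
        out.append([*(H+x*e+y*n),z])
    return out
def f(v,full=0):
    H=v[:2];r=[]
    for p,o,obs,th in((S,v[5:7],rest,0),(S,v[5:7],lift,v[3]),(T,v[7:9],trest,0)):
        for X,u in zip(corners(H,v[2],th,v[4]),obs): r+=list(proj(p,X)+o-u)
    return np.r_[r,v[5:9]/1.0]
s=least_squares(f,[.632,.01,-.16,.5,0.005,0,0,0,0],x_scale=[.01,.01,.1,.1,.01,1,1,1,1])
v=s.x;print(v,'rms px',np.sqrt(np.mean(s.fun**2)));print(s.fun.round(1))
J=s.jac;C=np.linalg.inv(J.T@J);print('sd theta',np.sqrt(C[3,3]))
e=np.array([np.cos(v[2]),np.sin(v[2])])
obs={'eye':[((352.7,199.9),(319,183.8)),.3],'seal':[((371.4,252.6),(324,180.3)),.135]}
pos={}
for k,((a,b),z) in obs.items():
    X,_=tri([(S,np.array(a)-v[5:7]),(T,np.array(b)-v[7:9])]);pos[k]=((X[:2]-v[:2])@e);print(k,X,'stand x',pos[k])
th=.5
for _ in range(30):
    c=np.array([-.05*np.cos(th)+.0035*np.sin(th),.015+.05*np.sin(th)+.0035*np.cos(th)])
    a=[np.arctan2(pos['eye']-c[0],.3-c[1]),np.arctan2(pos['seal']-c[0],.135-c[1])];th=np.mean(a)
print('target',th)
s=robot.read_state();t=s['tool_pos']
for tx in(.1225,.125,.127):
    tip=(np.array(t[:2])-v[:2])@e+tx;z=t[2]+.0158+.003
    from scipy.optimize import brentq
    q=brentq(lambda h:.015+(-tip-.003*np.sin(h))*np.tan(h)-.003*np.cos(h)-z,0.1,1);print('kinematic: tip x',tip,'theta',q)
E
python3 g.py
```

```text
[ 0.6344  0.0034 -0.1726  0.4757  0.0059  0.426  -0.4529  0.389   0.4942] rms px 0.5777165326581273
[-0.1 -0.8 -0.1  0.9  0.3  0.3 -0.6 -1.1 -0.3 -0.9 -0.3  0.5  0.9  0.6
 -0.1  0.9  0.3 -1.  -0.4 -0.4 -0.1  0.6 -0.2  0.4  0.4 -0.5  0.4  0.5]
sd theta 0.02748661758601465
eye [0.642  0.0142 0.2966] stand x 0.005637126519914003
seal [ 0.6951 -0.0001  0.1347] stand x 0.06046863131202217
target 0.5092819508572852
kinematic: tip x -0.07028878947275749 theta 0.46529137015991845
kinematic: tip x -0.06778878947275749 theta 0.48026889720908544
kinematic: tip x -0.06578878947275749 theta 0.4929123217581141
```

Call:
step_arm([
  {"offset": [0,0,-0.1],"roll": 0},
  {"offset": [0,0,-0.1],"roll": 0},
  {"offset": [0,0,0],"roll": 0},
  {"offset": [0,0,0],"roll": 0},
  {"offset": [0,0,0],"roll": 0},
  {"offset": [0,0,0],"roll": 0},
])

```text
t: 23.8
tool_pos: [0.4448, 0.0385, 0.0301]
orientation: [-0.254, -3.131, -0.0]
force: [0.4, -0.4, -1.7]
opening: 0.0175
```

```bash
python3 e.py 8 | grep -E "^[0-9]|spatula_(tip|heel)|center"; python3 -c "
import cv2
a=cv2.imread('pics/side8.png')[240:310,300:370];b=cv2.imread('pics/top8.png')[195:265,285:355]
import numpy as np
cv2.imwrite('pics/v8.png',np.hstack([cv2.resize(x,(400,400),interpolation=2) for x in(a,b)]))"
```

```text
23.8 [0.4448 0.0385 0.0301] [-0.2539 -3.1312 -0.    ] 0.017533044708507136 [-0.0286 -0.1392  2.0759  0.      1.2049 -1.4375] under z 0.045910510295362715
wrist spatula_tip [316.8 296.6] 0.73 [0.4475 0.0373 0.0474] tool [-0.0029 -0.0008 -0.0173]
wrist spatula_heel [315.5 132. ] 0.8 [0.366  0.05   0.0459] tool [ 0.0796 -0.0014 -0.0158]
side spatula_tip [324.7 275.8] 0.77 [0.5746 0.0403 0.0474] tool [-0.1278  0.0227 -0.0173]
side spatula_heel [251.1 283.2] 0.77 [0.3681 0.057  0.0459] tool [ 0.0786  0.0059 -0.0158]
side mirror_center [334.8 279.6] 0.64 [0.6075 0.0521 0.0185] tool [-0.1584  0.0396  0.0116]
top spatula_tip [312.7 233.4] 0.49 [0.561  0.0286 0.0474] tool [-0.1163  0.009  -0.0173]
top spatula_heel [322.2 183.9] 0.16 [0.7086 0.0023 0.0459] tool [-0.2662  0.0067 -0.0158]
top mirror_center [317.5 222.9] 0.73 [0.5969 0.015  0.0185] tool [-0.1539  0.0013  0.0116]
```

View pics/v8.png

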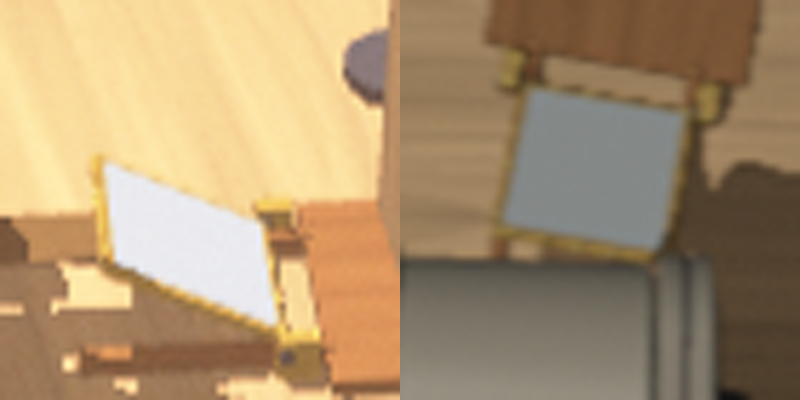

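The side view has the free corners at about (317,267) and (318,287). The top view shows the foreshortened mirror and no part of the arm on it. Refitting with both lifted views.

```bash
sed -e "s/^lift=.*/k=400\/70\nlift=[np.array([300+a\/k,240+b\/k]) for a,b in((97,155),(103,268),(280,331),(264,222))]\ntl=[np.array([285+a\/k,195+b\/k]) for a,b in((98,224),(252,260),(289,107),(127,86))]/" -e "s/(T,v\[7:9\],trest,0))/(T,v[7:9],trest,0),(T,v[7:9],tl,v[3]))/" g.py > g2.py; python3 g2.py
```

```text
[ 0.6337  0.0038 -0.1782  0.4848  0.0044  0.3866 -0.1764  0.2703  0.4681] rms px 0.7214269519638448
[-0.3 -0.7 -0.5  1.   0.5  0.5 -0.3 -0.9 -0.2 -0.2  0.3  0.3  0.2  0.7
 -0.  -0.6 -0.1 -1.  -0.9 -0.2 -0.2  0.3 -0.4 -0.  -1.5  0.4  2.6 -0.1
  0.8  1.  -0.6 -0.9  0.4 -0.2  0.3  0.5]
sd theta 0.023794908181858244
eye [0.6418 0.0139 0.2975] stand x 0.0061448426590555395
seal [ 0.6949 -0.0005  0.1359] stand x 0.06095099965086355
target 0.5114231462683609
kinematic: tip x -0.06963311577528375 theta 0.4921668163751956
kinematic: tip x -0.06713311577528375 theta 0.5078799811377435
kinematic: tip x -0.06513311577528375 theta 0.5211317236210512
```

Call:
step_arm([
  {"offset": [0,0,-0.1],"roll": 0},
  {"offset": [0,0,0],"roll": 0},
  {"offset": [0,0,0],"roll": 0},
  {"offset": [0,0,0],"roll": 0},
  {"offset": [0,0,0],"roll": 0},
  {"offset": [0,0,0],"roll": 0},
])

```text
t: 26.0
tool_pos: [0.4448, 0.0385, 0.0311]
orientation: [0.254, 3.131, -0.0]
force: [-0.4, 0.7, -1.6]
opening: 0.0175
```

```bash
python3 -c "
from plant import robot
s=robot.read_state();print(s['t'],s['tool_pos'],s['force'],s['opening'],s['dq']);print(robot.close_job())"
```

```text
26.0 [0.44478725 0.03850613 0.03113013] [-0.4387262   0.66099264 -1.57386312] 0.017507173086968832 [-0.00021434 -0.00045911  0.00024165  0.00011593 -0.00033476 -0.0005168 ]
the job is handed in; nothing more can be done
None
```

I gripped the spatula by its handle, slid the blade about 38 mm under the mirror's free edge and raised the mirror. I handed the job in at 26 s of the 42 s allowed, with the arm still holding it; no verdict came back.

**Last checks:**
- **Grip:** the opening was 17.5 mm on the 18 mm handle. The spatula was level, its underside about 47 mm above the table.
- **Load and stillness:** about 1.6 N downward at the wrist, as expected from the spatula plus its share of the mirror, and the joints were practically still.
- **Clearance:** in the side and top pictures, taken 1 mm before the final height, only the blade was at the mirror and the hand was well clear.
- **Tilt:** the aim was about 0.51 rad, within 0.05.
  - The fit to the mirror corners, taken before a last 1 mm lift, gave 0.485 ± 0.024 rad, so about 0.50 at the end.
  - Working from the blade height instead gave 0.51 then, and about 0.52 at the end.
- **Not checked:** I never saw the seal through the lens camera itself, and I did not re-measure the block or the bystanders at the end.

**What disagreed:** the first grasp closed on nothing. The pictures showed the fingers ending about 20–26 mm above the reported TCP. I gripped again about 20 mm lower without disturbing anything.

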